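# Lid on the galley dry box and clip it down

## Robot

A 7-joint arm with a two-finger parallel gripper is mounted at the origin on a cart in front of the work surface, level with it; the furniture and walls round the work are solid. World frame = base frame: x ahead of the robot, y to its left, z up, the work surface at z = 0. Lengths are in m, angles in rad, forces in N, time in s.
With the tool pointing down it reaches from about 0.4 to 0.85 m from the base axis. Payload 4.4 kg.
Tool frame: the origin (TCP) lies between the finger pads; the fingertips stand bot.finger_overhang ahead of it and the grasp point (between the pads) lies 6 mm ahead of it (bot.finger_overhang is the distance from the TCP to the fingertips, in m); z points along the fingers, y is the line along which they close (so a half turn about z gives the same grasp; the last joint's range is limited). The gripper opens to 94 mm and grips with 3 to 60 N. Pads are 16 mm wide; open, the fingers measure 119 mm over their backs; the gripper's body (75 mm by 177 mm) begins 78 mm behind the grasp point.
Start: joints at [1.178, 0.628, 0.038, 1.517, -0.027, 0.996, -0.02], TCP at [0.209, -0.616, 0.191] pointing down, gripper open.
Joint ranges: [-3.06, 3.06], [-0.37, 2.12], [-1.25, 1.32], [0.18, 2.47], [-1.1, 4.24], [0.23, 1.98], [-2.94, 2.94]. Speed limits (rad/s): [2.57, 2.57, 3.14, 3.14, 3.14, 3.14, 3.14].

## Interface

Orientations are given as a 3x3 rotation matrix whose columns are the frame's x, y, z axes.
In Python, from station import bot gives the robot as it stands.
- The arm moves only by the tool advance, called after "Call:" as name(argument=value, ...) on one line, values as JSON. Schema: {"type":"object","properties":{"increments":{"type":"array","items":{"type":"object","properties":{"xyz":{"type":"array","items":{"type":"number"},"minItems":3,"maxItems":3},"rot":{"type":"array","items":{"type":"number"},"minItems":3,"maxItems":3}},"additionalProperties":false},"minItems":1,"maxItems":12},"finger_gap":{"type":"number"},"force":{"type":"number"},"only":{"type":"string"},"quiet":{"type":"boolean"},"lines":{"type":"string"}},"required":["increments"],"additionalProperties":false}. increments is a list of rows, 1 to 12 of them, each an object with the fields xyz (a list: dx, dy, dz in shares of the most that a row can go, 1 being 50 mm), rot (a list: a rotation vector rx, ry, rz in units of 0.05 rad); a field left out counts as zero; each row shifts and turns the commanded pose from where the row before left it, along the tool's axes as they then stand; what a row does not reach is not made up. A row lasts 1/10 s, in which the tool goes at most 0.05 m and 0.15 rad, less where a joint would pass 70% of its speed; a pose out of reach is approached as far as the arm can. finger_gap is the finger opening in m, set as the call begins (left out keeps the last). The fingers move at their own pace and stop on an object; force is the grip in N (left out, the last holds). Time passes only in rows, so rows that do not move let the fingers close. The tool returns the time, the measured TCP pose, the force, the opening and the grip force at its end. only (a regular expression) keeps the lines of the reply that match it, lines (a string "A,B") keeps lines A to B, and quiet returns only ok. Input that does not fit is refused with a message, and nothing moves.
- bot.read_state(): the state, without advancing time (a new reading comes with each control period).
- bot.camera(name): name is "scene" or "top" or "wrist"; returns the picture (420x560x3 uint8, red, green, blue); there is no depth.
- bot.camera_info(name): a dict with "camera_matrix" (3x3 intrinsics, pixels), "extrinsics" (4x4, takes a point from world to camera coordinates). Camera axes: x right, y down, z forward; pixel columns grow to the right and rows downward; lengths in m; the calibration is good to about 2 mm. A picture is of the moment at which its call begins: read the wrist's pose just before it. camera_info takes no time and is no camera call; for the wrist camera it gives the pose at the moment of the call.
- bot.close_job(): hands the job in; it is judged then, once.
The state is a dict: "time_s": time; "joint_pos": joint angles; "dq": joint speeds; "effort": joint torques, N m; "tool_pos": TCP position; "eef_rot": TCP orientation; "wrist_force": force on the tool from outside, world axes, zero at the start; "torque": the same for the moment, N m; "grip_width": finger opening in m; "grip_force": force on a finger pad.
Only numpy, scipy, OpenCV 4.12 (cv2) and the standard library are available. Lean on these libraries where they do the work, as an engineer would, in place of code of your own. Each camera call takes 0.05 s, during which the arm holds its last target. There are 200 camera calls.

## Task

Before the drive, close the clear box with the tape, matches and tea light: take the white lid with the blue grip bar, set it squarely on the box, fully down on the rim, then fold all four blue clip flaps down until each one snaps under the ledge and stays shut. Leave the other things on the worktop where they are.

Things in the scene. Friction and masses are not known exactly. Their poses are not given: they have to be found in the camera images.
- clip_box: Open clear box holding tape, matches and a tea light (far below the rim), held fast on a black anti-slip pad. Origin: centre of its underside on the worktop; x across, y along, z up. Walls outside 104 (x) x 144 (y) mm, 3 mm thick, mouth 98 x 138 mm, rim 82 mm up. 21 mm below the rim, along the middle of each wall, a grey ledge with a rounded bead stands out 13.5 mm.
- box_rim (a point): Centre of the box's mouth at the height of the rim; axes as the box.
- lid: Loose white lid, 0.35 kg, blue grip bar on top, a blue clip flap hinged on each side, lying right way up. Origin: centre of its plug's underside, on the worktop at the start, 68 mm up when on the box; x across, y along, z up. Flange 128 x 168 mm, 14 to 18 mm above the origin, panel inside the flange to 20 mm. It fits either way round (half turn), x across x.
- lid_seat (a point): Centre of the flange's underside, 14 mm above the lid's origin; meets box_rim when the lid is fully on. Below it the plug tapers from 95.6 x 135.6 mm at the flange to 88 x 128 mm, 14 mm lower: 5 mm to spare a side on entering the mouth, 1.2 mm at the end.
- lid_grip (a point): Point on the axis of the blue grip bar, 29 mm above the lid's origin; axes as the lid. The bar is 14 mm thick (x), 64 mm long (y), its top 38 mm above the lid's origin, its foot plate 22 mm: grip it from above across x.
- flap_front (a joint): Clip flap on the lid's -x side, rad: 0 = straight out, level; negative = raised; 1.571 = folded straight down (stop). Plate 3 mm thick, 74 mm wide, reaching 42 mm from its hinge. It springs back out if let go too early: a catch inside it rides over the box's bead between about 1.2 and 1.45 rad (about 5 N at its edge), snaps under it, and holds the flap down by itself.
- flap_front_hinge (a point): Middle of that flap's hinge line: 66 mm from the lid's centre toward lid -x, 16 mm above the lid's origin; axes as the lid.
- flap_back (a joint): Clip flap on the lid's +x side, rad: 0 = straight out, level; negative = raised; 1.571 = folded straight down (stop). Plate 3 mm thick, 74 mm wide, reaching 42 mm from its hinge. It springs back out if let go too early: a catch inside it rides over the box's bead between about 1.2 and 1.45 rad (about 5 N at its edge), snaps under it, and holds the flap down by itself.
- flap_back_hinge (a point): Middle of that flap's hinge line: 66 mm from the lid's centre toward lid +x, 16 mm above the lid's origin; axes as the lid.
- flap_left (a joint): Clip flap on the lid's +y side, rad: 0 = straight out, level; negative = raised; 1.571 = folded straight down (stop). Plate 3 mm thick, 54 mm wide, reaching 42 mm from its hinge. It springs back out if let go too early: a catch inside it rides over the box's bead between about 1.2 and 1.45 rad (about 5 N at its edge), snaps under it, and holds the flap down by itself.
- flap_left_hinge (a point): Middle of that flap's hinge line: 86 mm from the lid's centre toward lid +y, 16 mm above the lid's origin; axes as the lid.
- flap_right (a joint): Clip flap on the lid's -y side, rad: 0 = straight out, level; negative = raised; 1.571 = folded straight down (stop). Plate 3 mm thick, 54 mm wide, reaching 42 mm from its hinge. It springs back out if let go too early: a catch inside it rides over the box's bead between about 1.2 and 1.45 rad (about 5 N at its edge), snaps under it, and holds the flap down by itself.
- flap_right_hinge (a point): Middle of that flap's hinge line: 86 mm from the lid's centre toward lid -y, 16 mm above the lid's origin; axes as the lid.
- spice_jar_1: spice jar with a dark brown cap and green label, 44 mm across, 105 mm tall; a bystander. Origin: centre of its underside.
- tin_1: small food tin, pale green label, 58 mm across, 72 mm tall; a bystander. Origin: centre of its underside.
- tin_2: low red food tin, 75 mm across, 58 mm tall; a bystander. Origin: centre of its underside.

How it is judged:
On the way:
1. the lid sits on the box, its flange down on the rim (horizontal distance between lid_seat and box_rim below 0.005 m and z of lid_seat in the frame of box_rim between -0.004 and 0.004 m and angle between lid's own z axis and vertical below 0.05 rad and angle between the x axis of lid and the x axis of clip_box, either way round below 0.06 rad), for 0.2 s.
At the end, for the whole second after the job is handed in: The lid is on the box, its seat within 4 mm of the middle of the mouth and 3 mm of the rim's height, level within 2 degrees and square to it within 3.5 degrees (either way round), at rest, and all four flaps are folded down past 1.47 rad and stay there by themselves (horizontal distance between lid_seat and box_rim below 0.004 m and z of lid_seat in the frame of box_rim between -0.003 and 0.003 m and angle between lid's own z axis and vertical below 0.035 rad and angle between the x axis of lid and the x axis of clip_box, either way round below 0.06 rad and value of joint each of flap_front, flap_back, flap_left, flap_right above 1.47 rad and linear speed of lid below 0.01 m/s); the robot touches nothing.
It fails at once if a tin or the brown-capped spice jar is shoved more than 40 mm or knocked over (distance of any of spice_jar_1, tin_1, tin_2 from where it was at the start of the episode above 0.04 m or angle between any of spice_jar_1, tin_1, tin_2's own z axis and vertical above 0.5 rad).
It also fails if it takes over 67 s, if anything falls off the work surface, if the arm or the gripper's body presses on something with over 40 N, if the wrist force passes 120 N, or if a joint passes its speed limit or range.

## Working session

There is one attempt and no reset: what is moved stays moved. The work goes in short steps, Python scripts to look and compute and a tool call to move; the robot and the scene stay as the last step left them, time stands still between calls to the robot, and variables do not carry over. Pictures are saved under pics/ and viewed, at most 10 in all, crops included, and the job is handed in when it is done.

```bash
ls; mkdir -p pics; python3 - <<'E'
from station import bot
import cv2, numpy as np
s=bot.read_state(); print(s['time_s'],s['tool_pos'],s['eef_rot'],bot.finger_overhang,s['grip_width'])
for n in ('top','scene'):
    im=bot.camera(n); cv2.imwrite(f'pics/{n}0.png',im[:,:,::-1]); 
    i=bot.camera_info(n); print(n,np.round(i['camera_matrix'],1).tolist(),np.round(i['extrinsics'],3).tolist())
E
```

```text
pics
station.py
0.0 [ 0.20847278 -0.61496002  0.18988029] [[ 9.47069588e-01  3.21027728e-01 -6.27364864e-04]
 [ 3.21028338e-01 -9.47068032e-01  1.71733344e-03]
 [-4.28455537e-05 -1.82783618e-03 -9.99998329e-01]] 0.025 0.09417197411457703
top [[463.8, 0.0, 272.4], [0.0, 463.8, 216.2], [0.0, 0.0, 1.0]] [[-0.411, -0.912, -0.0, 0.212], [-0.863, 0.389, -0.322, 0.554], [0.293, -0.132, -0.947, 1.276], [0.0, 0.0, 0.0, 1.0]]
scene [[451.9, 0.0, 280.3], [0.0, 451.9, 211.7], [0.0, 0.0, 1.0]] [[0.029, -1.0, -0.01, -0.074], [-0.882, -0.021, -0.472, 0.574], [0.471, 0.022, -0.882, 0.833], [0.0, 0.0, 0.0, 1.0]]
```

View pics/top0.png

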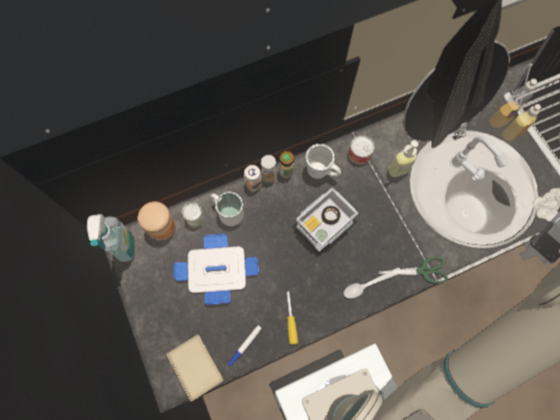

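View pics/scene0.png

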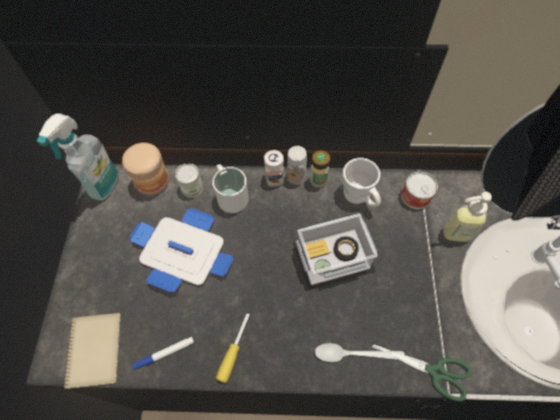

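Both views show the white lid (top ~(217,269), scene ~(182,250)) with four blue flaps, and the open box (top ~(327,220), scene ~(337,249)). I'll measure the lid by masks and enlarge the box to find its rim.

```bash
cat > h.py <<'E'
import cv2, numpy as np
from station import bot
def ray(n,uv,z,info=None):
    i=info or bot.camera_info(n); K=np.array(i['camera_matrix']); E=np.array(i['extrinsics'])
    R,t=E[:3,:3],E[:3,3]; c=-R.T@t
    uv=np.atleast_2d(uv).astype(float)
    d=(np.linalg.inv(K)@np.c_[uv,np.ones(len(uv))].T).T@R
    return c+d*((z-c[2])/d[:,2])[:,None]
def proj(n,P,info=None):
    i=info or bot.camera_info(n); K=np.array(i['camera_matrix']); E=np.array(i['extrinsics'])
    q=(E[:3,:3]@np.atleast_2d(P).T).T+E[:3,3]; q=(K@q.T).T; return q[:,:2]/q[:,2:]
def blobs(m,amin=20):
    n,l,st,c=cv2.connectedComponentsWithStats(m.astype(np.uint8)); 
    return [(st[k,4],c[k],l==k) for k in range(1,n) if st[k,4]>=amin]
E
python3 - <<'E'
from h import *
tiles=[]
for n,(cu,cv),lc in (('top',(327,220),(217,269)),('scene',(337,250),(182,250))):
    im=cv2.imread(f'pics/{n}0.png'); hsv=cv2.cvtColor(im,cv2.COLOR_BGR2HSV)
    blue=(hsv[...,0]>100)&(hsv[...,0]<130)&(hsv[...,1]>140)&(hsv[...,2]>60)
    for a,c,m in blobs(blue,15):
        if np.hypot(*(c-lc))<75: print(n,'blue',a,c.round(1),ray(n,c,.036 if a<130 and np.hypot(*(c-lc))<15 else .016).round(4))
    white=(hsv[...,1]<60)&(hsv[...,2]>165)
    for a,c,m in blobs(white,500):
        if np.hypot(*(c-lc))<30:
            ct=max(cv2.findContours(m.astype(np.uint8),0,1)[0],key=cv2.contourArea)
            P=ray(n,cv2.convexHull(ct)[:,0],.018)[:,:2]
            r=cv2.minAreaRect((P*1000).astype(np.float32)); print(n,'lid',a,r)
    t=im[cv-45:cv+45,cu-60//1+0:cu+60]
    tiles.append(cv2.resize(t[:, :],None,fx=5,fy=5,interpolation=cv2.INTER_CUBIC))
t=[cv2.resize(x,(600,450)) for x in tiles]
cv2.imwrite('pics/boxt.png',t[0]);cv2.imwrite('pics/boxs.png',t[1])
E
```

```text
top blue 54 [253.2 266.8] [[0.4929 0.0742 0.016 ]]
top blue 39 [175.4 271.2] [[0.5765 0.2923 0.016 ]]
top blue 219 [216.4 296.9] [[0.4547 0.2091 0.016 ]]
top lid 2359 ((533.0291748046875, 178.68487548828125), (172.75169372558594, 133.27174377441406), 69.95976257324219)
scene blue 342 [198.1 218.6] [[0.62   0.1465 0.016 ]]
scene blue 38 [135.1 230.8] [[0.5832 0.2966 0.016 ]]
scene blue 282 [221.6 264.2] [[0.5016 0.0777 0.016 ]]
scene blue 409 [163.2 280.7] [[0.4579 0.2086 0.016 ]]
scene lid 3427 ((536.5184326171875, 177.0947723388672), (171.68019104003906, 132.27891540527344), 69.90660095214844)
```

View pics/boxt.png

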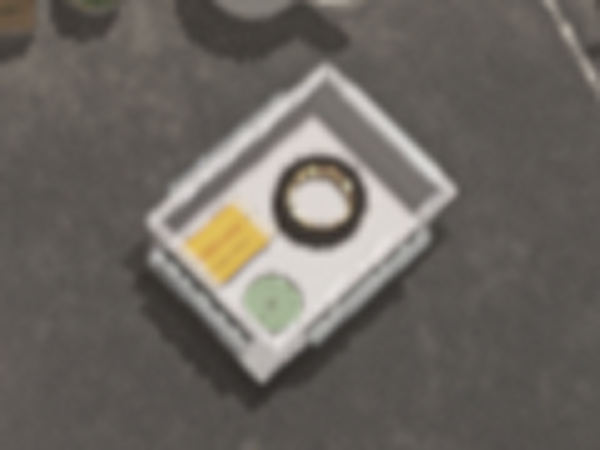

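View pics/boxs.png

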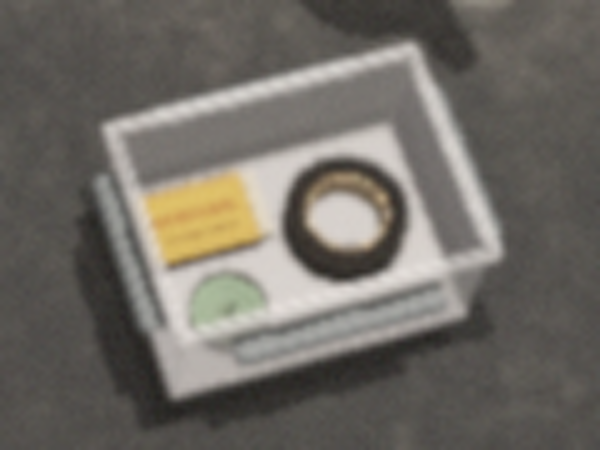

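```bash
python3 - <<'E'
from h import *
for n,C,o in (('scene',[(105,124),(413,43),(502,257),(180,338)],(277,205)),('top',[(148,220),(325,65),(458,190),(266,352)],(267,175))):
    P=ray(n,np.array(C)/5+np.array(o)-.4,.082)[:,:2]
    e=np.roll(P,-1,0)-P
    print(n,P.round(4).tolist(),'c',P.mean(0).round(4),'len',np.linalg.norm(e,axis=1).round(4),'ang',np.degrees(np.arctan2(e[:,1],e[:,0])).round(1), 'diagmid',((P[0]+P[2])/2).round(4),((P[1]+P[3])/2).round(4))
i=bot.camera_info('wrist');print(np.round(i['camera_matrix'],1).tolist());E=np.array(i['extrinsics']);print('wcam pos',-E[:3,:3].T@E[:3,3], E[:3,:3].round(3).tolist())
E
```

```text
scene [[0.5642, -0.0978], [0.6091, -0.2395], [0.5035, -0.2728], [0.4623, -0.1313]] c [ 0.5348 -0.1853] len [0.1486 0.1108 0.1473 0.1073] ang [ -72.4 -162.5  106.2   18.2] diagmid [ 0.5338 -0.1853] [ 0.5357 -0.1854]
top [[0.5594, -0.0966], [0.605, -0.2368], [0.5005, -0.273], [0.4579, -0.1247]] c [ 0.5307 -0.1828] len [0.1474 0.1105 0.1543 0.1053] ang [ -72.  -160.9  106.    15.5] diagmid [ 0.53   -0.1848] [ 0.5314 -0.1807]
[[298.6, 0.0, 282.7], [0.0, 298.6, 203.1], [0.0, 0.0, 1.0]]
wcam pos [ 0.2872025 -0.588533   0.3825337] [[0.322, -0.947, -0.001], [-0.908, -0.309, 0.284], [-0.269, -0.09, -0.959]]
```

```bash
cat >> h.py <<'E'
def delta(target):
    s=bot.read_state(); R=np.array(s['eef_rot']); print('t',round(s['time_s'],2),'tcp',np.round(s['tool_pos'],4),'yaw x',np.degrees(np.arctan2(R[1,0],R[0,0])).round(2),'tilt z',R[:,2].round(4))
    d=R.T@(np.array(target)-s['tool_pos']); print('tool delta',d.round(4)); return d
E
python3 - <<'E'
from h import *
print(delta([.535,.178,.19])/22)
E
```

```text
t 0.1 tcp [ 0.2085 -0.615   0.19  ] yaw x 18.72 tilt z [-5.0e-04  1.6e-03 -1.0e+00]
tool delta [ 0.5638 -0.6462  0.0011]
[ 2.56266689e-02 -2.93733589e-02  4.79590175e-05]
```

Units first: shifts go in shares of 50 mm and turns go in units of 0.05 rad. So -0.0294 m is -0.588, 0.0256 m is 0.512.

Call:
advance(increments=[{"xyz":[0.512, -0.588, 0]}, {"xyz":[0.512, -0.588, 0]}, {"xyz":[0.512, -0.588, 0]}, {"xyz":[0.512, -0.588, 0]}, {"xyz":[0.512, -0.588, 0]}, {"xyz":[0.512, -0.588, 0]}, {"xyz":[0.512, -0.588, 0]}, {"xyz":[0.512, -0.588, 0]}, {"xyz":[0.512, -0.588, 0]}, {"xyz":[0.512, -0.588, 0]}, {"xyz":[0.512, -0.588, 0]}])

```text
time_s: 1.2
tool_pos: [0.3717, -0.2173, 0.1907]
eef_rot: [[0.947, 0.321, -0.0], [0.321, -0.947, 0.0], [-0.0, -0.0, -1.0]]
wrist_force: [0.4, 0.3, 0.8]
grip_width: 0.0942
grip_force: 0.0
```

To row units: -0.0294 m is -0.588, 0.0256 m is 0.512.

Call:
advance(increments=[{"xyz":[0.512, -0.588, 0]}, {"xyz":[0.512, -0.588, 0]}, {"xyz":[0.512, -0.588, 0]}, {"xyz":[0.512, -0.588, 0]}, {"xyz":[0.512, -0.588, 0]}, {"xyz":[0.512, -0.588, 0]}, {"xyz":[0.512, -0.588, 0]}, {"xyz":[0.512, -0.588, 0]}, {"xyz":[0.512, -0.588, 0]}, {"xyz":[0.512, -0.588, 0]}, {"xyz":[0.512, -0.588, 0]}])

```text
time_s: 2.3
tool_pos: [0.5346, 0.1792, 0.1905]
eef_rot: [[0.947, 0.321, -0.001], [0.321, -0.947, -0.0], [-0.001, 0.0, -1.0]]
wrist_force: [0.1, -0.0, 1.0]
grip_width: 0.0942
grip_force: 0.0
```

Call:
advance(increments=[{"rot":[0, 0, -2.98]}, {"rot":[0, 0, -2.98]}, {"rot":[0, 0, -2.98]}, {"rot":[0, 0, -2.98]}, {"rot":[0, 0, -2.98]}, {"rot":[0, 0, -2.98]}, {}, {}])

```text
time_s: 3.1
tool_pos: [0.5343, 0.1775, 0.1905]
eef_rot: [[0.346, 0.938, -0.001], [0.938, -0.346, -0.0], [-0.0, -0.001, -1.0]]
wrist_force: [0.4, -1.0, 1.3]
grip_width: 0.094
grip_force: 0.0
```

```bash
python3 - <<'E'
from h import *
info=bot.camera_info('wrist'); im=bot.camera('wrist')[:,:,::-1].copy(); cv2.imwrite('pics/w1.png',im)
delta([.535,.178,.0485])
hsv=cv2.cvtColor(im,cv2.COLOR_BGR2HSV)
blue=(hsv[...,0]>100)&(hsv[...,0]<130)&(hsv[...,1]>120)&(hsv[...,2]>40)
for a,c,m in blobs(blue,60):
    ct=max(cv2.findContours(m.astype(np.uint8),0,1)[0],key=cv2.contourArea)
    for z in (.016,.038):
        P=ray('wrist',ct[:,0],z,info)[:,:2]; r=cv2.minAreaRect((P*1000).astype(np.float32)); print(a,c.round(1),z,np.round(r[0],1),np.round(r[1],1),round(r[2],1))
E
```

```text
t 3.15 tcp [0.5344 0.1776 0.1906] yaw x 69.76 tilt z [-4.e-04 -2.e-04 -1.e+00]
tool delta [0.0007 0.0005 0.1421]
1830 [283.5  91.7] 0.016 [572.6 278.6] [42.1 56.6] 71.2
1830 [283.5  91.7] 0.038 [572.1 277.2] [39.6 53.2] 71.2
2059 [214.3 183. ] 0.016 [453.2 206.2] [78.7 44.8] 69.5
2059 [214.3 183. ] 0.038 [459.8 209.2] [74.  42.1] 69.5
1990 [353.8 180.8] 0.016 [619.1 148.7] [74.4 43.7] 70.0
1990 [353.8 180.8] 0.038 [615.8 155.1] [69.9 41.1] 70.0
449 [284.  183.9] 0.016 [535.4 175.7] [64.5 10.3] 70.1
449 [284.  183.9] 0.038 [537.1 180.5] [60.6  9.7] 70.1
403 [ 87.2 212.3] 0.016 [284.3 230.4] [18.7 43.4] 24.1
403 [ 87.2 212.3] 0.038 [301.  231.9] [17.6 40.8] 24.1
1272 [284.3 261.1] 0.016 [499.1  74.4] [46.7 56.4] 69.8
1272 [284.3 261.1] 0.038 [503.   85.3] [43.9 53. ] 69.8
```

View pics/w1.png

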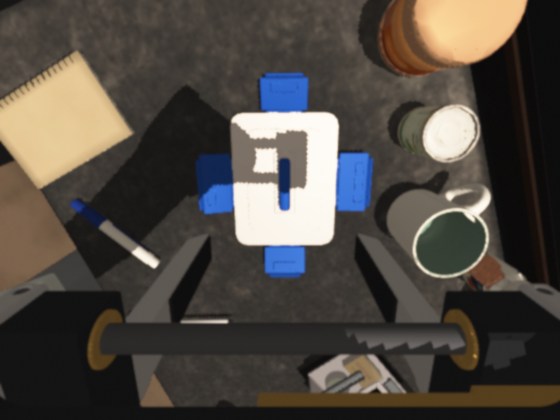

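The wrist view confirms the lid centred at about (0.536, 0.1775) with yaw 70°, its bar at pixel (284,184) below the gripper. I'll descend and grip.

Call:
advance(increments=[{"xyz":[0.012, 0.03, 0.6]}, {"xyz":[0, 0, 0.6]}, {"xyz":[0, 0, 0.6]}, {"xyz":[0, 0, 0.6]}, {"xyz":[0, 0, 0.24]}, {"xyz":[0, 0, 0.17]}, {}, {}], finger_gap=0.04)

```text
time_s: 3.95
tool_pos: [0.5369, 0.1782, 0.0513]
eef_rot: [[0.343, 0.939, 0.002], [0.939, -0.343, 0.001], [0.001, 0.001, -1.0]]
wrist_force: [1.2, 0.5, 0.3]
grip_width: 0.0402
grip_force: 0.0
```

Call:
advance(increments=[{}, {}, {}, {}, {}], finger_gap=0, force=45)

```text
time_s: 4.45
tool_pos: [0.5362, 0.1778, 0.0504]
eef_rot: [[0.343, 0.939, 0.0], [0.939, -0.343, 0.0], [0.0, 0.0, -1.0]]
wrist_force: [-0.5, 0.7, -1.0]
grip_width: 0.0035
grip_force: 0.0
```

Call:
advance(increments=[{}, {}, {}])

```text
time_s: 4.75
tool_pos: [0.5361, 0.1778, 0.0503]
eef_rot: [[0.343, 0.939, -0.0], [0.939, -0.343, -0.0], [-0.0, 0.0, -1.0]]
wrist_force: [0.4, -0.9, 0.6]
grip_width: 0.0003
grip_force: 0.0
```

```bash
python3 - <<'E'
from h import *
a=bot.camera('wrist')[:,:,::-1]; b=bot.camera('scene')[200:300,110:250,::-1]
o=np.zeros((420,800,3),np.uint8); o[:,:560]=a; 
cv2.imwrite('pics/w2.png',np.hstack([a[100:400,130:430],cv2.resize(b,(420,300),interpolation=cv2.INTER_CUBIC)]))
E
```

```text
(no output)
```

View pics/w2.png

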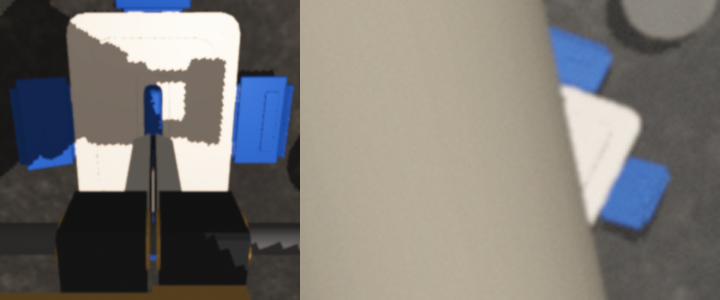

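```bash
python3 - <<'E'
from h import *
s=bot.read_state();R=np.array(s['eef_rot']);p=np.array(s['tool_pos'])
for o in (-.02,0,.006,.015,.025,.035): print(o,proj('wrist',p+R[:,2]*o).round(1), proj('wrist',p+R@[.008,0,o]).round(1), proj('wrist',p+R@[.0,0.0125,o]).round(1))
for y in (-.032,.032): print('bar end',proj('wrist',[.536+y*np.cos(np.radians(70)),.1775+y*np.sin(np.radians(70)),.038]))
im=cv2.imread('pics/w2.png')[:,:300]
print([tuple(im[v,152]) for v in range(80,150,4)], [tuple(im[v,152]) for v in range(240,270,5)])
print(s['grip_width'],s['grip_force'],s['wrist_force'])
E
```

```text
-0.02 [[282.4 251.6]] [[282.4 239.9]] [[302.1 251.6]]
0 [[282.4 239. ]] [[282.4 228.3]] [[300.3 239. ]]
0.006 [[282.4 235.7]] [[282.4 225.2]] [[299.9 235.7]]
0.015 [[282.4 231. ]] [[282.4 220.9]] [[299.2 231. ]]
0.025 [[282.4 226.2]] [[282.5 216.4]] [[298.5 226.2]]
0.035 [[282.5 221.8]] [[282.5 212.4]] [[297.9 221.8]]
bar end [[282.51574157 271.54873431]]
bar end [[282.52422236 190.57764431]]
[(np.uint8(99), np.uint8(109), np.uint8(121)), (np.uint8(86), np.uint8(82), np.uint8(87)), (np.uint8(89), np.uint8(41), np.uint8(17)), (np.uint8(172), np.uint8(85), np.uint8(38)), (np.uint8(174), np.uint8(87), np.uint8(41)), (np.uint8(181), np.uint8(90), np.uint8(43)), (np.uint8(106), np.uint8(51), np.uint8(24)), (np.uint8(96), np.uint8(45), np.uint8(21)), (np.uint8(80), np.uint8(37), np.uint8(16)), (np.uint8(80), np.uint8(37), np.uint8(15)), (np.uint8(80), np.uint8(38), np.uint8(17)), (np.uint8(80), np.uint8(38), np.uint8(17)), (np.uint8(79), np.uint8(38), np.uint8(17)), (np.uint8(79), np.uint8(38), np.uint8(16)), (np.uint8(43), np.uint8(26), np.uint8(18)), (np.uint8(26), np.uint8(20), np.uint8(19)), (np.uint8(25), np.uint8(20), np.uint8(18)), (np.uint8(24), np.uint8(19), np.uint8(16))] [(np.uint8(40), np.uint8(41), np.uint8(43)), (np.uint8(41), np.uint8(41), np.uint8(44)), (np.uint8(39), np.uint8(41), np.uint8(43)), (np.uint8(137), np.uint8(68), np.uint8(36)), (np.uint8(99), np.uint8(65), np.uint8(54)), (np.uint8(48), np.uint8(52), np.uint8(57))]
0.0006260779620231981 0.0 [ 0.00924133  0.04246629 -0.27622576]
```

Fingers closed to 0 with no force. In the picture the tips end at about row 237, just short of covering the bar, so they seem to be above it despite the 25 mm overhang. I'll open, lower cautiously and watch the force.

To row units: 0.004 m is 0.08.

Call:
advance(increments=[{}, {}, {}, {}, {"xyz":[0, 0, 0.08]}, {}, {}], finger_gap=0.04)

```text
time_s: 5.55
tool_pos: [0.5359, 0.1777, 0.0461]
eef_rot: [[0.343, 0.939, -0.0], [0.939, -0.343, -0.0], [-0.0, -0.0, -1.0]]
wrist_force: [-0.3, -0.1, 0.5]
grip_width: 0.0398
grip_force: 0.0
```

```bash
python3 - <<'E'
from h import *
delta([.536,.1775,.047]); a=bot.camera('wrist')[:,:,::-1]; b=bot.camera('top')[225:315,150:290,::-1]
cv2.imwrite('pics/w3.png',np.hstack([cv2.resize(a[150:300,180:380],(400,300)),cv2.resize(b,(400,300))]))
E
```

```text
t 5.55 tcp [0.5359 0.1777 0.0461] yaw x 69.95 tilt z [-3.e-04 -1.e-04 -1.e+00]
tool delta [-0.0002  0.0001 -0.0009]
```

View pics/w3.png

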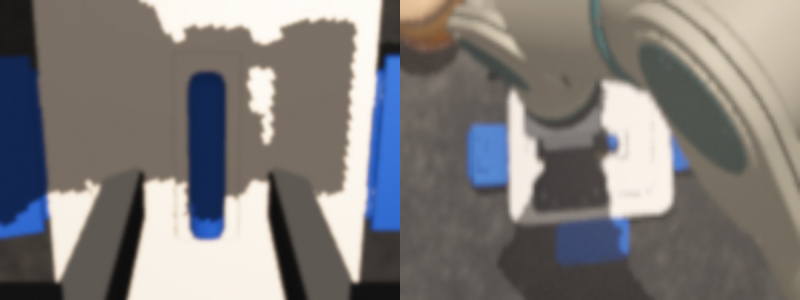

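The tips are 63 px apart for 40 mm, so about 0.19 m from the camera. That puts them at z≈0.065, still well above the bar. I'll go down in steps.

To row units: 0.01 m is 0.2, 0.005 m is 0.1.

Call:
advance(increments=[{"xyz":[0, 0, 0.2]}, {"xyz":[0, 0, 0.2]}, {"xyz":[0, 0, 0.1]}, {}, {}])

```text
time_s: 6.15
tool_pos: [0.5359, 0.1778, 0.021]
eef_rot: [[0.343, 0.939, -0.001], [0.939, -0.343, -0.0], [-0.0, -0.0, -1.0]]
wrist_force: [-0.1, 0.5, 0.1]
grip_width: 0.04
grip_force: 0.0
```

Call:
advance(increments=[{}, {}])

```text
time_s: 6.35
tool_pos: [0.5364, 0.1779, 0.0216]
eef_rot: [[0.343, 0.939, 0.001], [0.939, -0.343, 0.0], [0.0, 0.001, -1.0]]
wrist_force: [0.2, 0.8, 0.4]
grip_width: 0.0399
grip_force: 0.0
```

```bash
python3 - <<'E'
from h import *
a=bot.camera('wrist')[:,:,::-1]; g=cv2.cvtColor(a,cv2.COLOR_BGR2GRAY)
cv2.imwrite('pics/w4.png',a)
hsv=cv2.cvtColor(a,cv2.COLOR_BGR2HSV); blue=(hsv[...,0]>100)&(hsv[...,0]<130)&(hsv[...,1]>120)&(hsv[...,2]>40)
for A,c,m in blobs(blue,100):
    v,u=np.where(m); print(A,c.round(1),u.min(),u.max(),v.min(),v.max())
info=bot.camera_info('wrist')
for z in (.038,.02): print(proj('wrist',[[.536+.007*.94,.1775-.007*.342,z],[.536-.007*.94,.1775+.007*.342,z]]).round(1).tolist())
E
```

```text
6855 [282.1  72. ] 235 329 33 111
6656 [157.6 236.1] 118 195 185 290
5916 [404.8 232.1] 371 441 184 281
1704 [282.5 240. ] 273 292 196 286
2277 [282.9 370.3] 249 317 354 388
[[293.0, 249.8], [271.3, 249.8]]
[[292.1, 238.7], [272.2, 238.7]]
```

To row units: 0.006 m is 0.12, 0.005 m is 0.1.

Call:
advance(increments=[{"xyz":[0, 0, 0.12]}, {"xyz":[0, 0, 0.1]}, {"xyz":[0, 0, 0.08]}, {}, {}, {}])

```text
time_s: 7.0
tool_pos: [0.5362, 0.1779, 0.0064]
eef_rot: [[0.343, 0.939, 0.0], [0.939, -0.343, 0.0], [0.0, 0.0, -1.0]]
wrist_force: [-0.3, 0.3, 0.4]
grip_width: 0.0399
grip_force: 0.0
```

Call:
advance(increments=[{}, {}, {}, {}, {}], finger_gap=0, force=45)

```text
time_s: 7.5
tool_pos: [0.5362, 0.1778, 0.0064]
eef_rot: [[0.343, 0.939, 0.0], [0.939, -0.343, 0.0], [0.0, 0.0, -1.0]]
wrist_force: [0.3, 0.7, 0.8]
grip_width: 0.0138
grip_force: 45.0
```

Gripped at 13.8 mm with 45 N. So the real tips are about 19 mm behind the TCP; I'll use measured heights relative to this grasp. Next I lift, carry and turn.

Call:
advance(increments=[{"xyz":[0, 0, -0.2]}, {"xyz":[0, 0, -0.4]}, {"xyz":[0, 0, -0.6]}, {"xyz":[0, 0, -0.6]}, {"xyz":[0, 0, -0.6]}, {"xyz":[0, 0, -0.3]}, {}])

```text
time_s: 8.2
tool_pos: [0.5374, 0.1783, 0.1438]
eef_rot: [[0.343, 0.939, 0.004], [0.939, -0.343, 0.001], [0.003, 0.003, -1.0]]
wrist_force: [1.8, 0.4, -4.2]
grip_width: 0.0136
grip_force: 45.0
```

Call:
advance(increments=[{"xyz":[-0.34, 0.122, 0]}, {"xyz":[-0.68, 0.244, 0]}, {"xyz":[-0.68, 0.244, 0]}, {"xyz":[-0.68, 0.244, 0]}, {"xyz":[-0.68, 0.244, 0]}, {"xyz":[-0.68, 0.244, 0]}, {"xyz":[-0.68, 0.244, 0]}, {"xyz":[-0.68, 0.244, 0]}, {"xyz":[-0.68, 0.244, 0]}, {"xyz":[-0.68, 0.244, 0]}, {"xyz":[-0.34, 0.122, 0]}])

```text
time_s: 9.3
tool_pos: [0.5321, -0.1878, 0.1397]
eef_rot: [[0.347, 0.938, -0.003], [0.938, -0.347, -0.001], [-0.002, -0.003, -1.0]]
wrist_force: [-0.4, 0.5, -4.3]
grip_width: 0.0136
grip_force: 45.0
```

Call:
advance(increments=[{"rot":[0, 0, -2.2]}, {"rot":[0, 0, -2.2]}, {"rot":[0, 0, -2.2]}, {"rot":[0, 0, -2.2]}, {"rot":[0, 0, -2.2]}, {"rot":[0, 0, -2]}, {}, {}, {}])

```text
time_s: 10.2
tool_pos: [0.5337, -0.1833, 0.1408]
eef_rot: [[-0.294, 0.956, -0.001], [0.956, 0.294, 0.0], [0.0, -0.001, -1.0]]
wrist_force: [-0.5, -0.0, -4.2]
grip_width: 0.0136
grip_force: 45.0
```

```bash
python3 - <<'E'
from h import *
delta([.534,-.184,.0744])
for n,(cu,cv) in (('top',(327,220)),('scene',(337,250))):
    im=bot.camera(n)[:,:,::-1]; cv2.imwrite(f'pics/{n}1.png',im)
a,b=[cv2.imread(f'pics/{n}1.png') for n in('top','scene')]
cv2.imwrite('pics/carry.png',np.hstack([cv2.resize(a[150:300,240:440],(400,300)),cv2.resize(b[150:300,240:440],(400,300))]))
E
```

```text
t 10.2 tcp [ 0.5337 -0.1833  0.1408] yaw x 107.09 tilt z [-9.e-04  2.e-04 -1.e+00]
tool delta [-0.0007  0.0002  0.0664]
```

View pics/carry.png

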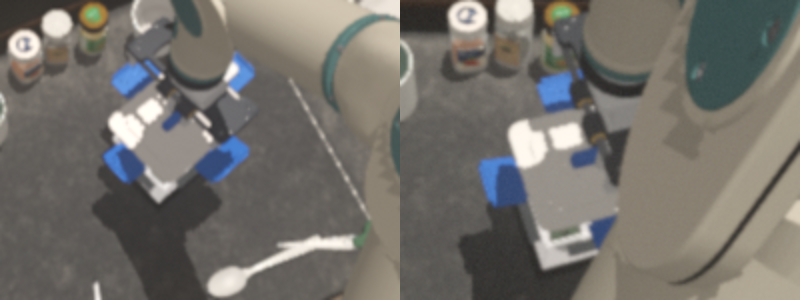

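The lid hangs square above the box in both views, so I lower it.

To row units: -0.0007 m is -0.014, 0.02 m is 0.4.

Call:
advance(increments=[{"xyz":[-0.014, 0, 0.4]}, {"xyz":[0, 0, 0.32]}, {"xyz":[0, 0, 0.16]}, {"xyz":[0, 0, 0.12]}, {"xyz":[0, 0, 0.12]}, {"xyz":[0, 0, 0.08]}, {}, {}])

```text
time_s: 11.1
tool_pos: [0.5346, -0.1841, 0.0816]
eef_rot: [[-0.295, 0.955, 0.001], [0.955, 0.295, -0.0], [-0.0, 0.0, -1.0]]
wrist_force: [0.3, -0.3, -3.8]
grip_width: 0.0132
grip_force: 45.0
```

```bash
python3 - <<'E'
from h import *
delta([.534,-.184,.0744]); print(np.round(bot.read_state()['torque'],2))
E
```

```text
t 11.1 tcp [ 0.5346 -0.1841  0.0816] yaw x 107.19 tilt z [ 5.e-04 -1.e-04 -1.e+00]
tool delta [ 0.0003 -0.0005  0.0072]
[-0.05 -0.11  0.03]
```

Call:
advance(increments=[{"xyz":[0, 0, 0.06]}, {"xyz":[0, 0, 0.04]}, {"xyz":[0, 0, 0.04]}, {}, {}, {}])

```text
time_s: 11.7
tool_pos: [0.5344, -0.1841, 0.0744]
eef_rot: [[-0.295, 0.955, 0.0], [0.955, 0.295, -0.0], [-0.0, 0.0, -1.0]]
wrist_force: [-0.6, -0.2, -1.0]
grip_width: 0.0137
grip_force: 45.0
```

Call:
advance(increments=[{"xyz":[0, 0, 0.04]}, {}, {}])

```text
time_s: 12.0
tool_pos: [0.5344, -0.1842, 0.0743]
eef_rot: [[-0.295, 0.955, 0.0], [0.955, 0.295, -0.001], [-0.001, 0.0, -1.0]]
wrist_force: [-4.0, 1.2, 15.9]
grip_width: 0.0135
grip_force: 45.0
```

Seated at TCP z 0.0743, with contact force felt on pressing. I'll release, rise and check the flange position and the clearances.

Call:
advance(increments=[{}, {}, {}], finger_gap=0.045)

```text
time_s: 12.3
tool_pos: [0.5346, -0.1841, 0.0723]
eef_rot: [[-0.295, 0.955, 0.001], [0.955, 0.295, -0.0], [-0.0, 0.001, -1.0]]
wrist_force: [-0.5, 0.9, 0.5]
grip_width: 0.0342
grip_force: 0.0
```

Call:
advance(increments=[{"xyz":[0, 0, -0.3]}, {"xyz":[0, 0, -0.4]}, {"xyz":[0, 0, -0.6]}, {"xyz":[0, 0, -0.6]}, {"xyz":[0, 0, -0.6]}, {"xyz":[0, 0, -0.6]}, {"xyz":[0, 0, -0.6]}, {}, {}, {}], finger_gap=0, force=20)

```text
time_s: 13.3
tool_pos: [0.5334, -0.1841, 0.2559]
eef_rot: [[-0.295, 0.955, -0.002], [0.955, 0.295, 0.001], [0.001, -0.002, -1.0]]
wrist_force: [-0.1, -0.1, -0.2]
grip_width: 0.0005
grip_force: 0.0
```

```bash
python3 - <<'E'
from h import *
print('mug',ray('scene',[[361,180],[376,203],[345,190],[320,160]],.095).round(3).tolist(),'top mug',ray('top',[[320,160],[288,158]],.095).round(3).tolist())
info=bot.camera_info('wrist'); im=bot.camera('wrist')[:,:,::-1].copy(); cv2.imwrite('pics/w5.png',im)
delta([.534,-.184,.1])
hsv=cv2.cvtColor(im,cv2.COLOR_BGR2HSV)
blue=(hsv[...,0]>100)&(hsv[...,0]<130)&(hsv[...,1]>120)&(hsv[...,2]>40)
for a,c,m in blobs(blue,200):
    ct=max(cv2.findContours(m.astype(np.uint8),0,1)[0],key=cv2.contourArea)
    P=ray('wrist',ct[:,0],.084,info)[:,:2]; r=cv2.minAreaRect((P*1000).astype(np.float32)); print(a,c.round(1),np.round(r[0],1),np.round(r[1],1),round(r[2],1))
E
```

```text
mug [[0.691, -0.246, 0.095], [0.63, -0.277, 0.095], [0.663, -0.207, 0.095], [0.747, -0.15, 0.095]] top mug [[0.697, -0.241, 0.095], [0.744, -0.155, 0.095]]
t 13.35 tcp [ 0.5333 -0.184   0.2558] yaw x 107.19 tilt z [-2.6e-03  8.0e-04 -1.0e+00]
tool delta [-0.0004  0.001   0.1558]
1889 [284.   93.2] [502.7 -81.8] [56.5 43.2] 17.3
2025 [353.7 183. ] [ 618.  -157.3] [44. 77.] 18.2
2075 [213.4 184.3] [ 450.7 -211.4] [45.  78.3] 17.0
470 [283.6 185.5] [ 535.  -186.8] [11.4 64.2] 17.5
```

View pics/w5.png

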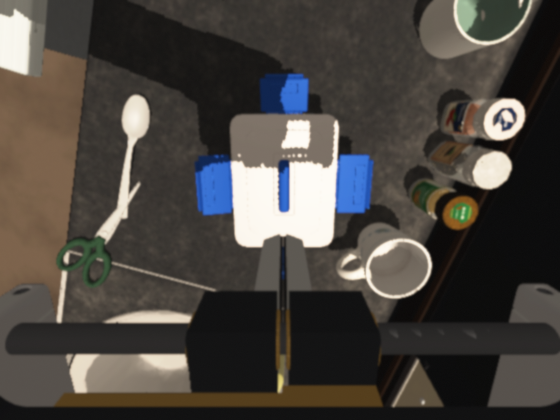

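The picture shows the lid seated squarely with all four flaps out; the mug handle near (350,265) stays clear. Now the +x flap (tool +y): go above its outer edge, then follow the arc.

Units first: shifts go in shares of 50 mm and turns go in units of 0.05 rad. So 0.03 m is 0.6, 0.028 m is 0.56.

Call:
advance(increments=[{"xyz":[0, 0.56, 0]}, {"xyz":[0, 0.56, 0]}, {"xyz":[0, 0.56, 0]}, {"xyz":[0, 0.56, 0]}, {"xyz":[0, 0, 0.6]}, {"xyz":[0, 0, 0.6]}, {"xyz":[0, 0, 0.6]}, {"xyz":[0, 0, 0.6]}, {"xyz":[0, 0, 0.6]}, {"xyz":[0, 0, 0.5]}, {"xyz":[0, 0, 0.24]}, {}])

```text
time_s: 14.55
tool_pos: [0.6394, -0.1507, 0.0677]
eef_rot: [[-0.296, 0.955, -0.005], [0.955, 0.296, 0.001], [0.002, -0.004, -1.0]]
wrist_force: [0.0, 0.8, -0.2]
grip_width: 0.0005
grip_force: 0.0
```

Call:
advance(increments=[{"xyz":[0, -0.012, 0.108]}, {"xyz":[0, -0.012, 0.108]}, {"xyz":[0, -0.042, 0.1]}, {"xyz":[0, -0.042, 0.1]}, {"xyz":[0, -0.07, 0.082]}, {"xyz":[0, -0.07, 0.082]}, {}])

```text
time_s: 15.25
tool_pos: [0.6281, -0.1551, 0.0406]
eef_rot: [[-0.295, 0.955, -0.002], [0.955, 0.295, -0.0], [0.0, -0.002, -1.0]]
wrist_force: [-0.1, -0.3, -0.0]
grip_width: 0.0005
grip_force: 0.0
```

```bash
python3 - <<'E'
from h import *
print(delta([.5343,-.1841,.029]))
a,b=[bot.camera(n)[:,:,::-1] for n in ('top','scene')]
cv2.imwrite('pics/f1.png',np.hstack([cv2.resize(a[150:300,240:440],(400,300)),cv2.resize(b[150:300,240:440],(400,300))])); cv2.imwrite('pics/f1w.png',bot.camera('wrist')[:,:,::-1])
E
```

```text
t 15.25 tcp [ 0.6281 -0.1551  0.0406] yaw x 107.16 tilt z [-2.e-03 -3.e-04 -1.e+00]
tool delta [ 0.     -0.0982  0.0118]
[ 1.31292149e-05 -9.81567749e-02  1.18033596e-02]
```

View pics/f1w.png

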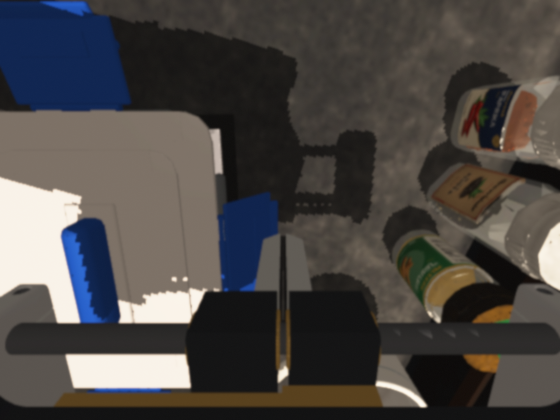

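The picture shows the flap folding (blue strip at (245,245)) with the lid still seated, so I continue the arc.

To row units: -0.0046 m is -0.092, -0.0034 m is -0.068.

Call:
advance(increments=[{"xyz":[0, -0.092, 0.058]}, {"xyz":[0, -0.092, 0.058]}, {"xyz":[0, -0.068, 0.02]}, {"xyz":[0, -0.068, 0.02]}, {}])

```text
time_s: 15.9
tool_pos: [0.6131, -0.1597, 0.0333]
eef_rot: [[-0.295, 0.955, -0.002], [0.955, 0.295, -0.0], [0.0, -0.002, -1.0]]
wrist_force: [0.0, -0.2, -1.2]
grip_width: 0.0009
grip_force: 0.2
```

Call:
advance(increments=[{"xyz":[0, -0.06, 0.008]}, {"xyz":[0, -0.06, 0.008]}, {"xyz":[0, -0.04, 0]}, {}, {}])

```text
time_s: 16.4
tool_pos: [0.6115, -0.16, 0.0335]
eef_rot: [[-0.297, 0.955, 0.01], [0.955, 0.297, 0.002], [-0.001, 0.01, -1.0]]
wrist_force: [9.2, 2.5, -5.4]
grip_width: 0.0009
grip_force: 4.7
```

```bash
python3 - <<'E'
from h import *
delta([.5343,-.1841,.029])
E
```

```text
t 16.4 tcp [ 0.6115 -0.16    0.0335] yaw x 107.26 tilt z [ 0.0097  0.0023 -1.    ]
tool delta [-0.0001 -0.0809  0.0037]
```

To row units: -0.003 m is -0.06, 0.002 m is 0.04.

Call:
advance(increments=[{"xyz":[0, -0.06, 0.04]}, {"xyz":[0, -0.06, 0.02]}, {}, {}])

```text
time_s: 16.8
tool_pos: [0.6118, -0.1601, 0.0333]
eef_rot: [[-0.298, 0.954, 0.021], [0.955, 0.298, 0.004], [-0.003, 0.021, -1.0]]
wrist_force: [14.4, 4.5, 2.2]
grip_width: 0.0006
grip_force: 7.6
```

```bash
python3 - <<'E'
from h import *
delta([.5343,-.1841,.029]); 
a=bot.camera('wrist')[:,:,::-1]; cv2.imwrite('pics/f2w.png',a)
E
```

```text
t 16.8 tcp [ 0.6118 -0.1601  0.0333] yaw x 107.34 tilt z [ 0.0211  0.0037 -0.9998]
tool delta [ 0.0002 -0.0812  0.0026]
```

View pics/f2w.png

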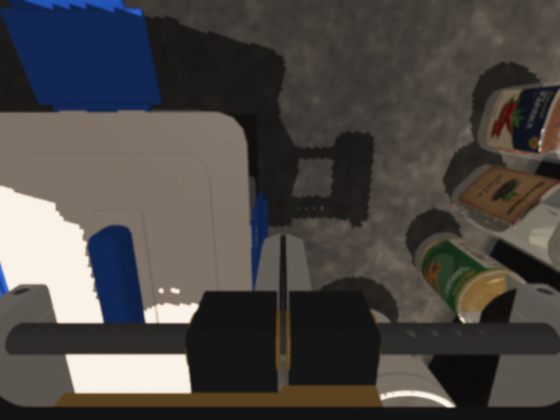

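Pressing with 15 N, and the flap looks vertical. I'll back off and see whether it stays.

To row units: 0.02 m is 0.4, -0.01 m is -0.2.

Call:
advance(increments=[{"xyz":[0, 0.2, 0]}, {"xyz":[0, 0.4, 0]}, {"xyz":[0, 0.4, -0.2]}, {}, {}])

```text
time_s: 17.35
tool_pos: [0.6469, -0.1492, 0.0391]
eef_rot: [[-0.296, 0.955, -0.003], [0.955, 0.296, -0.001], [0.0, -0.003, -1.0]]
wrist_force: [0.3, 0.5, -0.5]
grip_width: 0.0004
grip_force: 0.0
```

```bash
python3 - <<'E'
from h import *
delta([.5343,-.1841,.029]); 
im=bot.camera('wrist')[:,:,::-1].copy(); cv2.imwrite('pics/f3w.png',im)
hsv=cv2.cvtColor(im,cv2.COLOR_BGR2HSV)
blue=(hsv[...,0]>100)&(hsv[...,0]<130)&(hsv[...,1]>100)&(hsv[...,2]>30)
for a,c,m in blobs(blue,100): v,u=np.where(m); print(a,c.round(1),u.min(),u.max(),v.min(),v.max())
d=np.array([.955,.296]);e=np.array([-.296,.955]);c=np.array([.5343,-.1841])
for th in (0,1.0,1.2,1.4,1.571):
    print(th,[proj('wrist',[*(c+d*(.066+.042*np.cos(th))+e*s),.084-.042*np.sin(th)]).round(0)[0].tolist() for s in (.037,-.037)])
E
```

```text
t 17.35 tcp [ 0.6469 -0.1492  0.0391] yaw x 107.19 tilt z [-2.7e-03 -7.0e-04 -1.0e+00]
tool delta [-1.000e-04 -1.179e-01  1.040e-02]
7720 [35.7 61.1] 0 86 0 111
3334 [198.9 247.4] 180 218 189 316
3891 [ 50.8 267.5] 16 82 221 323
0 [[264.0, 207.0], [266.0, 327.0]]
1.0 [[237.0, 190.0], [241.0, 293.0]]
1.2 [[226.0, 189.0], [232.0, 290.0]]
1.4 [[214.0, 188.0], [221.0, 288.0]]
1.571 [[204.0, 188.0], [211.0, 288.0]]
```

```bash
python3 - <<'E'
from h import *
im=cv2.imread('pics/f3w.png'); hsv=cv2.cvtColor(im,cv2.COLOR_BGR2HSV)
m=(hsv[...,0]>100)&(hsv[...,0]<130)&(hsv[...,1]>100)&(hsv[...,2]>30)
for v in (192,196,200,220,240,260,280,290,300): u=np.where(m[v,150:260])[0]+150; print(v,u.min(),u.max(),end=' | ')
cv2.imwrite('pics/f3c.png',cv2.resize(im[150:350,120:360],None,fx=2.5,fy=2.5,interpolation=cv2.INTER_CUBIC))
E
```

```text
192 200 206 | 196 195 210 | 200 189 212 | 220 180 213 | 240 182 215 | 260 184 216 | 280 186 217 | 290 188 213 | 300 189 201 |
```

View pics/f3c.png

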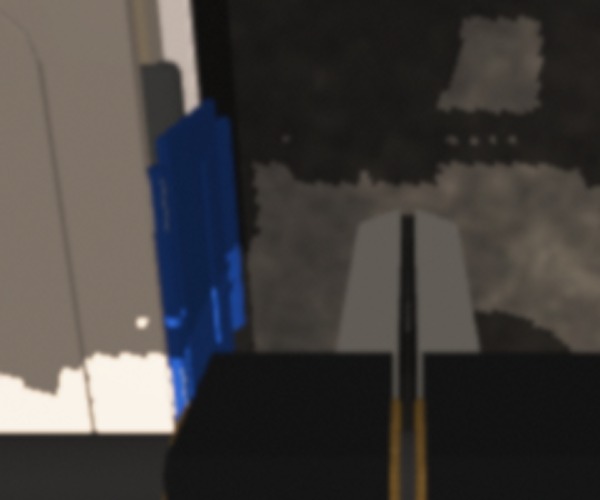

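The flap stays folded after the finger leaves (outer edge u≈212–216 against 207–213 predicted for fully folded), so it has latched. I've used up my picture views, so from here I'll check by numbers only. Next the −x flap, mirrored.

To row units: -0.04 m is -0.8, -0.035 m is -0.7.

Call:
advance(increments=[{"xyz":[0, 0, -0.6]}, {"xyz":[0, 0, -0.7]}, {"xyz":[0, 0, -0.7]}, {"xyz":[0, -0.6, 0]}, {"xyz":[0, -0.8, 0]}, {"xyz":[0, -0.8, 0]}, {"xyz":[0, -0.8, 0]}, {"xyz":[0, -0.8, 0]}, {"xyz":[0, -0.8, 0]}, {"xyz":[0, 0, 0.6]}, {"xyz":[0, 0, 0.6]}, {"xyz":[0, 0, 0.22]}])

```text
time_s: 18.6
tool_pos: [0.4238, -0.2174, 0.0665]
eef_rot: [[-0.293, 0.956, -0.008], [0.956, 0.293, 0.001], [0.003, -0.007, -1.0]]
wrist_force: [-2.7, -1.2, 0.4]
grip_width: 0.0007
grip_force: 1.0
```

Call:
advance(increments=[{}, {}])

```text
time_s: 18.8
tool_pos: [0.4285, -0.2165, 0.069]
eef_rot: [[-0.296, 0.955, -0.001], [0.955, 0.296, 0.0], [0.0, -0.001, -1.0]]
wrist_force: [-1.9, 0.2, 0.3]
grip_width: 0.0004
grip_force: 0.5
```

```bash
python3 - <<'E'
from h import *
delta([.5343,-.1841,.029])
E
```

```text
t 18.8 tcp [ 0.4285 -0.2165  0.069 ] yaw x 107.2 tilt z [-7.e-04  1.e-04 -1.e+00]
tool delta [-0.0003  0.1107  0.0399]
```

Call:
advance(increments=[{"xyz":[0, 0.012, 0.128]}, {"xyz":[0, 0.012, 0.108]}, {"xyz":[0, 0.042, 0.1]}, {"xyz":[0, 0.042, 0.1]}, {"xyz":[0, 0.07, 0.082]}, {"xyz":[0, 0.07, 0.082]}, {}])

```text
time_s: 19.5
tool_pos: [0.4411, -0.2126, 0.0381]
eef_rot: [[-0.296, 0.955, -0.0], [0.955, 0.296, 0.001], [0.001, -0.0, -1.0]]
wrist_force: [-1.1, -0.2, -0.0]
grip_width: 0.0004
grip_force: 0.0
```

Call:
advance(increments=[{"xyz":[0, 0.092, 0.058]}, {"xyz":[0, 0.092, 0.058]}, {"xyz":[0, 0.068, 0.02]}, {"xyz":[0, 0.068, 0.02]}, {}])

```text
time_s: 20.0
tool_pos: [0.4568, -0.208, 0.0308]
eef_rot: [[-0.296, 0.955, 0.001], [0.955, 0.296, 0.0], [-0.0, 0.001, -1.0]]
wrist_force: [-0.2, -0.2, -0.2]
grip_width: -0.0
grip_force: 0.0
```

Call:
advance(increments=[{"xyz":[0, 0.06, 0.008]}, {"xyz":[0, 0.06, 0.008]}, {"xyz":[0, 0.04, 0]}, {"xyz":[0, 0.06, 0.04]}, {"xyz":[0, 0.06, 0.02]}, {}, {}])

```text
time_s: 20.7
tool_pos: [0.4561, -0.208, 0.0261]
eef_rot: [[-0.291, 0.956, -0.023], [0.957, 0.291, -0.005], [0.002, -0.024, -1.0]]
wrist_force: [-20.7, -5.9, 14.3]
grip_width: 0.0005
grip_force: 10.9
```

```bash
python3 - <<'E'
from h import *
delta([.5343,-.1841,.029])
E
```

```text
t 20.7 tcp [ 0.4561 -0.208   0.0261] yaw x 106.92 tilt z [-0.0232 -0.0047 -0.9997]
tool delta [ 0.0001  0.0817 -0.0048]
```

Call:
advance(increments=[{"xyz":[0, -0.3, 0]}, {"xyz":[0, -0.4, 0]}, {"xyz":[0, -0.4, -0.2]}, {}, {}])

```text
time_s: 21.2
tool_pos: [0.4183, -0.2206, 0.0374]
eef_rot: [[-0.295, 0.955, 0.003], [0.955, 0.295, -0.0], [-0.001, 0.002, -1.0]]
wrist_force: [0.4, 0.4, 0.6]
grip_width: 0.0003
grip_force: 0.0
```

```bash
cat > chk.py <<'E'
from h import *
import sys
# flap: outward dir sign/axis, half width, hinge dist
def chk(ax,sg,hw,hd,c=np.array([.5343,-.1841])):
    X=np.array([.955,.296]);Y=np.array([-.296,.955]); d,e=(X*sg,Y) if ax=='x' else (Y*sg,X)
    info=bot.camera_info('wrist'); im=bot.camera('wrist')[:,:,::-1].copy(); hsv=cv2.cvtColor(im,cv2.COLOR_BGR2HSV)
    m=(hsv[...,0]>100)&(hsv[...,0]<130)&(hsv[...,1]>100)&(hsv[...,2]>30)
    for s in (.6*hw,.3*hw,0,-.3*hw,-.6*hw):
        L=[]
        for r in np.arange(-.03,.075,.0005): # walk on horizontal line at folded tip height 42 mm
            u,v=proj('wrist',[*(c+d*(hd+r)+e*s),.042],info)[0].round().astype(int)
            if 0<=u<560 and 0<=v<420 and m[v,u]: L.append(r)
        print(round(s,3), 'blue to r(mm at z=42)=', None if not L else (round(min(L)*1e3,1),round(max(L)*1e3,1)))
delta([.5343,-.1841,.029])
chk(sys.argv[1],float(sys.argv[2]),float(sys.argv[3]),float(sys.argv[4]))
E
python3 chk.py x -1 .037 .066
```

```text
t 21.2 tcp [ 0.4183 -0.2206  0.0374] yaw x 107.16 tilt z [ 2.6e-03 -2.0e-04 -1.0e+00]
tool delta [0.0006 0.1216 0.0087]
0.022 blue to r(mm at z=42)= (np.float64(-15.0), np.float64(5.5))
0.011 blue to r(mm at z=42)= (np.float64(-17.5), np.float64(5.5))
0 blue to r(mm at z=42)= (np.float64(-17.0), np.float64(5.5))
-0.011 blue to r(mm at z=42)= (np.float64(-17.5), np.float64(5.5))
-0.022 blue to r(mm at z=42)= (np.float64(-18.0), np.float64(5.5))
```

The −x flap also holds: all points along it sit at the same small offset (5.5 mm), like the first. Now the +y flap (tool +x).

To row units: -0.035 m is -0.7, -0.03 m is -0.6.

Call:
advance(increments=[{"xyz":[0, 0, -0.6]}, {"xyz":[0, 0, -0.7]}, {"xyz":[0, 0, -0.7]}, {"xyz":[0.32, 0.292, 0]}, {"xyz":[0.58, 0.534, 0]}, {"xyz":[0.58, 0.534, 0]}, {"xyz":[0.58, 0.534, 0]}, {"xyz":[0.58, 0.534, 0]}, {"xyz":[0, 0, 0.6]}, {"xyz":[0, 0, 0.6]}, {"xyz":[0, 0, 0.16]}, {}])

```text
time_s: 22.45
tool_pos: [0.4935, -0.0576, 0.0681]
eef_rot: [[-0.297, 0.955, -0.002], [0.955, 0.297, 0.001], [0.001, -0.002, -1.0]]
wrist_force: [0.8, -0.0, 1.4]
grip_width: 0.0005
grip_force: 0.0
```

Call:
advance(increments=[{}])

```text
time_s: 22.55
tool_pos: [0.4948, -0.0582, 0.0698]
eef_rot: [[-0.295, 0.955, 0.001], [0.955, 0.295, 0.0], [-0.0, 0.001, -1.0]]
wrist_force: [-0.4, 0.8, -0.2]
grip_width: 0.0009
grip_force: 0.0
```

```bash
python3 - <<'E'
from h import *
delta([.5343,-.1841,.029])
E
```

```text
t 22.55 tcp [ 0.4948 -0.0582  0.0698] yaw x 107.19 tilt z [ 1.4e-03  3.0e-04 -1.0e+00]
tool delta [-0.132   0.0005  0.0408]
```

Call:
advance(increments=[{"xyz":[-0.012, 0, 0.128]}, {"xyz":[-0.012, 0, 0.108]}, {"xyz":[-0.042, 0, 0.1]}, {"xyz":[-0.042, 0, 0.1]}, {"xyz":[-0.07, 0, 0.082]}, {"xyz":[-0.07, 0, 0.082]}, {}])

```text
time_s: 23.25
tool_pos: [0.4971, -0.071, 0.0385]
eef_rot: [[-0.295, 0.956, -0.001], [0.956, 0.295, -0.0], [0.0, -0.001, -1.0]]
wrist_force: [0.4, 1.1, -0.1]
grip_width: 0.0003
grip_force: 0.1
```

Call:
advance(increments=[{"xyz":[-0.092, 0, 0.058]}, {"xyz":[-0.092, 0, 0.058]}, {"xyz":[-0.068, 0, 0.02]}, {"xyz":[-0.068, 0, 0.02]}, {}])

```text
time_s: 23.75
tool_pos: [0.5023, -0.0863, 0.0312]
eef_rot: [[-0.295, 0.956, 0.0], [0.956, 0.295, -0.0], [-0.0, -0.0, -1.0]]
wrist_force: [-0.5, 0.3, 0.6]
grip_width: 0.0003
grip_force: 0.1
```

Call:
advance(increments=[{"xyz":[-0.06, 0, 0.008]}, {"xyz":[-0.06, 0, 0.008]}, {"xyz":[-0.04, 0, 0]}, {"xyz":[-0.06, 0, 0.04]}, {"xyz":[-0.04, 0, 0.02]}, {}, {}])

```text
time_s: 24.45
tool_pos: [0.5042, -0.0906, 0.0289]
eef_rot: [[-0.3, 0.954, -0.002], [0.954, 0.3, 0.007], [0.007, 0.0, -1.0]]
wrist_force: [-8.2, 15.8, 21.4]
grip_width: 0.0005
grip_force: 12.6
```

```bash
python3 - <<'E'
from h import *
delta([.5343,-.1841,.029])
E
```

```text
t 24.45 tcp [ 0.5042 -0.0906  0.0289] yaw x 107.48 tilt z [-0.0019  0.0071 -1.    ]
tool delta [-0.0982  0.0006 -0.0008]
```

Call:
advance(increments=[{"xyz":[0.2, 0, 0]}, {"xyz":[0.4, 0, 0]}, {"xyz":[0.4, 0, -0.2]}, {"xyz":[0, 0, -0.6]}, {"xyz":[0, 0, -0.7]}, {"xyz":[0, 0, -0.7]}, {"xyz":[-0.5, 0, 0]}, {"xyz":[-0.8, 0, -0.4]}, {"xyz":[-0.8, 0, -0.6]}, {"xyz":[-0.8, 0, -0.6]}, {}, {}])

```text
time_s: 25.65
tool_pos: [0.5341, -0.1901, 0.2177]
eef_rot: [[-0.293, 0.956, 0.001], [0.956, 0.293, -0.0], [-0.001, 0.001, -1.0]]
wrist_force: [-0.7, 0.2, -0.7]
grip_width: 0.0003
grip_force: 0.0
```

```bash
python3 chk.py y 1 .027 .086; python3 chk.py x 1 .037 .066;python3 chk.py x -1 .037 .066; python3 - <<'E'
from h import *
# mug in lid coords from the image/pose of the earlier look (lid centred, TCP .2558)
X=np.array([.955,.296]);Y=np.array([-.296,.955]);c=np.array([.5343,-.1841])
for z in (.05,.07,.095):
    for n,p in (('scene',(376,205)),('scene',(361,200))):
        q=ray(n,p,z)[0,:2]-c; print(z,p,(q@X).round(3),(q@Y).round(3))
E
```

```text
t 25.65 tcp [ 0.5341 -0.1901  0.2177] yaw x 107.03 tilt z [ 8.e-04 -4.e-04 -1.e+00]
tool delta [0.0057 0.0019 0.1887]
0.016 blue to r(mm at z=42)= (np.float64(2.0), np.float64(6.0))
0.008 blue to r(mm at z=42)= (np.float64(2.0), np.float64(6.0))
0 blue to r(mm at z=42)= (np.float64(1.0), np.float64(6.0))
-0.008 blue to r(mm at z=42)= (np.float64(1.0), np.float64(5.0))
-0.016 blue to r(mm at z=42)= (np.float64(1.0), np.float64(5.0))
t 25.7 tcp [ 0.5334 -0.1884  0.217 ] yaw x 107.18 tilt z [-9.e-04  5.e-04 -1.e+00]
tool delta [0.0037 0.0023 0.188 ]
0.022 blue to r(mm at z=42)= (np.float64(8.5), np.float64(11.5))
0.011 blue to r(mm at z=42)= (np.float64(9.0), np.float64(11.0))
0 blue to r(mm at z=42)= (np.float64(8.5), np.float64(12.0))
-0.011 blue to r(mm at z=42)= (np.float64(8.0), np.float64(11.0))
-0.022 blue to r(mm at z=42)= (np.float64(8.5), np.float64(12.0))
t 25.75 tcp [ 0.5331 -0.1876  0.2167] yaw x 107.27 tilt z [-1.8e-03  8.0e-04 -1.0e+00]
tool delta [0.0027 0.0024 0.1877]
0.022 blue to r(mm at z=42)= (np.float64(8.5), np.float64(10.5))
0.011 blue to r(mm at z=42)= (np.float64(7.5), np.float64(11.0))
0 blue to r(mm at z=42)= (np.float64(7.0), np.float64(10.5))
-0.011 blue to r(mm at z=42)= (np.float64(7.5), np.float64(11.0))
-0.022 blue to r(mm at z=42)= (np.float64(7.0), np.float64(10.0))
0.05 (376, 205) 0.08 -0.132
0.05 (361, 200) 0.103 -0.102
0.07 (376, 205) 0.07 -0.125
0.07 (361, 200) 0.093 -0.095
0.095 (376, 205) 0.059 -0.115
0.095 (361, 200) 0.08 -0.087
```

Three flaps are down, symmetric and holding. Now the −y flap (tool −x), which clears the mug handle by over 45 mm.

Call:
advance(increments=[{"xyz":[-0.64, 0.048, 0]}, {"xyz":[-0.64, 0, 0]}, {"xyz":[-0.64, 0, 0]}, {"xyz":[-0.64, 0, 0]}, {"xyz":[0, 0, 0.6]}, {"xyz":[0, 0, 0.6]}, {"xyz":[0, 0, 0.6]}, {"xyz":[0, 0, 0.6]}, {"xyz":[0, 0, 0.4]}, {"xyz":[0, 0, 0.14]}, {}, {}])

```text
time_s: 27.0
tool_pos: [0.575, -0.3097, 0.0713]
eef_rot: [[-0.296, 0.955, 0.001], [0.955, 0.296, -0.0], [-0.0, 0.001, -1.0]]
wrist_force: [-0.0, -0.2, -0.1]
grip_width: 0.0004
grip_force: 0.0
```

```bash
python3 - <<'E'
from h import *
delta([.5343,-.1841,.029])
E
```

```text
t 27.0 tcp [ 0.575  -0.3097  0.0713] yaw x 107.25 tilt z [ 1.1e-03 -1.0e-04 -1.0e+00]
tool delta [ 0.1321 -0.0016  0.0422]
```

Call:
advance(increments=[{"xyz":[0.012, -0.03, 0.148]}, {"xyz":[0.012, 0, 0.116]}, {"xyz":[0.042, 0, 0.1]}, {"xyz":[0.042, 0, 0.1]}, {"xyz":[0.07, 0, 0.082]}, {"xyz":[0.07, 0, 0.082]}, {}])

```text
time_s: 27.7
tool_pos: [0.5687, -0.2979, 0.0385]
eef_rot: [[-0.296, 0.955, -0.001], [0.955, 0.296, 0.001], [0.001, -0.001, -1.0]]
wrist_force: [0.5, 0.3, 1.2]
grip_width: 0.0002
grip_force: 0.1
```

Call:
advance(increments=[{"xyz":[0.092, 0, 0.058]}, {"xyz":[0.092, 0, 0.058]}, {"xyz":[0.068, 0, 0.02]}, {"xyz":[0.068, 0, 0.02]}, {}])

```text
time_s: 28.2
tool_pos: [0.5641, -0.2829, 0.0312]
eef_rot: [[-0.296, 0.955, -0.0], [0.955, 0.296, 0.0], [0.001, -0.0, -1.0]]
wrist_force: [-0.5, 0.0, -0.0]
grip_width: 0.0003
grip_force: 0.1
```

Call:
advance(increments=[{"xyz":[0.06, 0, 0.008]}, {"xyz":[0.06, 0, 0.008]}, {"xyz":[0.04, 0, 0]}, {"xyz":[0.06, 0, 0.04]}, {"xyz":[0.04, 0, 0.02]}, {}, {}])

```text
time_s: 28.9
tool_pos: [0.5628, -0.2782, 0.0301]
eef_rot: [[-0.293, 0.956, 0.006], [0.956, 0.293, -0.009], [-0.011, 0.003, -1.0]]
wrist_force: [0.5, -11.3, 8.7]
grip_width: 0.0005
grip_force: 6.8
```

```bash
python3 - <<'E'
from h import *
delta([.5343,-.1841,.029])
E
```

```text
t 28.9 tcp [ 0.5628 -0.2782  0.0301] yaw x 107.02 tilt z [ 0.0058 -0.0094 -0.9999]
tool delta [0.0983 0.0003 0.0001]
```

Call:
advance(increments=[{"xyz":[0.06, 0, 0]}, {}, {}, {"xyz":[-0.3, 0, 0]}, {"xyz":[-0.4, 0, 0]}, {"xyz":[-0.4, 0, -0.2]}, {"xyz":[0, 0, -0.4]}, {"xyz":[0, 0, -0.6]}, {"xyz":[0, 0, -0.6]}, {}, {}, {}])

```text
time_s: 30.1
tool_pos: [0.5749, -0.3204, 0.1163]
eef_rot: [[-0.296, 0.955, -0.002], [0.955, 0.296, 0.001], [0.002, -0.002, -1.0]]
wrist_force: [0.0, 0.0, -0.1]
grip_width: 0.0002
grip_force: 0.0
```

```bash
python3 chk.py y -1 .027 .086; python3 - <<'E'
from h import *
info=bot.camera_info('wrist'); im=bot.camera('wrist')[:,:,::-1].copy(); hsv=cv2.cvtColor(im,cv2.COLOR_BGR2HSV)
m=(hsv[...,0]>100)&(hsv[...,0]<130)&(hsv[...,1]>100)&(hsv[...,2]>30)
cv2.imwrite('pics/e1.png',im)
X=np.array([.955,.296]);Y=np.array([-.296,.955]);c=np.array([.5343,-.1841])
for a,cc,mm in blobs(m,80):
    ct=max(cv2.findContours(mm.astype(np.uint8),0,1)[0],key=cv2.contourArea)[:,0]
    P=ray('wrist',ct,.084,info)[:,:2]-c; x,y=P@X*1e3,P@Y*1e3; print(a,'x %.0f..%.0f y %.0f..%.0f'%(x.min(),x.max(),y.min(),y.max()))
E
```

```text
t 30.1 tcp [ 0.5749 -0.3204  0.1163] yaw x 107.2 tilt z [-0.0021  0.001  -1.    ]
tool delta [0.142  0.0017 0.0875]
0.016 blue to r(mm at z=42)= (np.float64(4.5), np.float64(6.0))
0.008 blue to r(mm at z=42)= (np.float64(3.5), np.float64(6.0))
0 blue to r(mm at z=42)= (np.float64(3.0), np.float64(6.5))
-0.008 blue to r(mm at z=42)= (np.float64(3.5), np.float64(6.5))
-0.016 blue to r(mm at z=42)= (np.float64(3.5), np.float64(6.5))
380 x -68..-65 y -37..13
1433 x -7..7 y -30..13
365 x 65..68 y -36..13
265 x -26..27 y -87..-84
```

Call:
advance(increments=[{"xyz":[0, 0, -0.8]}, {"xyz":[0, 0, -0.8]}, {"xyz":[0, 0, -0.8]}, {"xyz":[0.6, 0, 0]}, {"xyz":[0.6, 0, 0]}, {"xyz":[0.6, 0, 0]}, {}, {}, {}])

```text
time_s: 31.1
tool_pos: [0.5492, -0.2363, 0.2369]
eef_rot: [[-0.294, 0.956, -0.001], [0.956, 0.294, -0.0], [-0.0, -0.001, -1.0]]
wrist_force: [0.3, -0.4, 0.5]
grip_width: 0.0006
grip_force: 0.0
```

```bash
python3 - <<'E'
from h import *
delta([.5343,-.1841,.029])
info=bot.camera_info('wrist'); im=bot.camera('wrist')[:,:,::-1].copy(); hsv=cv2.cvtColor(im,cv2.COLOR_BGR2HSV)
m=(hsv[...,0]>100)&(hsv[...,0]<130)&(hsv[...,1]>100)&(hsv[...,2]>30)
X=np.array([.955,.296]);Y=np.array([-.296,.955]);c=np.array([.5343,-.1841])
for a,cc,mm in blobs(m,40):
    ct=max(cv2.findContours(mm.astype(np.uint8),0,1)[0],key=cv2.contourArea)[:,0]
    P=ray('wrist',ct,.084,info)[:,:2]-c; x,y=P@X*1e3,P@Y*1e3
    if np.hypot(x.mean(),y.mean())<160: print(a,'x %.0f..%.0f y %.0f..%.0f'%(x.min(),x.max(),y.min(),y.max()))
E
```

```text
t 31.1 tcp [ 0.5492 -0.2363  0.2369] yaw x 107.1 tilt z [-6.e-04 -4.e-04 -1.e+00]
tool delta [0.0543 0.0012 0.2079]
164 x -27..27 y 85..89
169 x -69..-65 y -35..37
174 x 65..69 y -36..37
612 x -6..6 y -32..32
92 x -25..26 y -89..-86
```

All four flaps read symmetric and vertical (±67 and ±87 mm), the lid is centred, and the arm is clear, so I hand in.

```bash
python3 -c "
from station import bot
print(bot.close_job())"
```

```text
the job is handed in; nothing more can be done
None
```

The lid is on the box, centred and square, with all four clip flaps folded down and holding in the last camera check at about 31 s; I handed the job in but got no verdict back, and I viewed 12 pictures, two over the limit of 10.

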